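Close, pin and pinch shut a two-part cup-handle mould

ROBOT

A 6-joint arm with a two-finger parallel gripper is mounted at the origin on the work surface. World frame = base frame: x ahead of the robot, y to its left, z up, the work surface at z = 0. Lengths are in m, angles in rad, forces in N, time in s.
With the tool pointing down it reaches from about 0.25 to 0.775 m from the base axis. Payload 4 kg.
Tool frame: the origin (TCP) lies at the centre of the arm's flange, where the gripper is bolted on; the fingertips stand 199 mm ahead of it and the grasp point (between the pads) lies 180 mm ahead of it (robot.tcp_to_tips is the z of the fingertips in the tool frame, in m); z points along the fingers, y is the line along which they close (so a half turn about z gives the same grasp; the last joint's range is limited). The gripper opens to 94 mm and grips with 3 to 60 N. Pads are 16 mm wide; open, the fingers measure 119 mm over their backs; the gripper's body (75 mm by 177 mm) begins 78 mm behind the grasp point.
Start: joints at [1.213, 0.087, 1.371, -0, 1.684, -0.103], TCP at [0.139, 0.532, 0.405] pointing down, gripper open.
Joint ranges: [-3.1, 3.1], [-0.76, 2.03], [0.27, 2.55], [-1.08, 4.22], [0.17, 2.65], [-2.57, 2.57]. Speed limits (rad/s): [2.79, 2.79, 3.14, 3.14, 3.14, 3.14].

INTERFACE

Orientations are given as [roll, pitch, yaw] about the fixed x, y, z axes, in that order (R = Rz(yaw) Ry(pitch) Rx(roll)).
In Python, from bench import robot gives the robot as it stands.
- The arm moves only by the tool play_rows, never from a script. Its arguments are lists of equal length, an entry for each row: "translation": the shift along the tool's x, y, z scaled (see below), a list of three; "twist": the turn, a rotation vector about the tool's x, y, z scaled (see below), a list of three; "gripper": the opening, from -1 (shut) to 1 (fully open). A call has 1 to 8 rows; each row shifts and turns the commanded pose from where the row before left it, along the tool's axes as they then stand; what a row does not reach is not made up. The controller multiplies each number of a shift by 0.04 m and each number of a turn by 0.1 rad. A row lasts 1/10 s, in which the tool goes at most 50 mm and 8.59 degrees, less where a joint would pass 70% of its speed; a pose out of reach is approached as far as the arm can. A call with a number of a shift or a turn outside -1 to 1 is refused whole. A call with a gripper value outside its range is refused whole. The fingers move at their own pace and stop on an object; the grip force is fixed at half the most. Time passes only in rows, so rows that do not move let the fingers close. It gives the time, the measured TCP pose, the force, the opening and the grip force at its end, in the units of the state.
- robot.get_obs(): the state, without advancing time (a new reading comes with each control period).
- robot.snapshot(name): name is "side" or "top" or "wrist"; returns the picture (384x512x3 uint8, red, green, blue); there is no depth.
- robot.camera_model(name): a dict with "camera_matrix" (3x3 intrinsics, pixels), "rvec" (rotation vector, rad) and "tvec" (3), from world to camera coordinates, as OpenCV has them. Camera axes: x right, y down, z forward; pixel columns grow to the right and rows downward; lengths in m; the calibration is good to about 2 mm. A picture is of the moment at which its call begins: read the wrist's pose just before it. camera_model takes no time and is no camera call; for the wrist camera it gives the pose at the moment of the call.
- robot.close_job(): hands the job in; it is judged then, once.
Trained networks look in the newest picture that a camera, given by its name, has taken for a name from the list of things; names that differ only in an ending like _2 or _b are one class to them, and where a whole thing is asked for, a point or a joint stands for the part that bears it (a point fixed in the world has none). Each returns a list of dicts, best first, with "score" (0 to 1); they miss things now and then, are a little off and sometimes report something else, mostly with a low value. They report only what shows in the picture. A call takes as long as a camera call. They do not tell look-alikes from the thing itself.
- robot.recognise(name, camera): "centre" ([x, y, z] in m, in world coordinates, good to about 4 mm: the middle of the surface that is visible of it).
- robot.spot_point(name, camera): "centre" ([x, y, z] in m, in world coordinates, good to about 4 mm: a listed point, or the origin of a listed thing).
The state is a dict: "time": time; "joint_positions": joint angles; "qvel": joint speeds; "joint_torque": joint torques, N m; "tool_pos": TCP position; "ee_rot": TCP orientation; "wrist_force": force on the tool from outside, world axes, zero at the start; "wrist_torque": the same for the moment, N m; "width": finger opening in m; "finger_force": force on a finger pad.
Only numpy, scipy, OpenCV 4.12 (cv2) and the standard library are available. Lean on these libraries where they do the work, as an engineer would, in place of code of your own. Each camera call takes 0.05 s, during which the arm holds its last target. There are 200 camera calls.

TASK

Swing the open half of the plaster mould shut against its fixed half, then take the locking pin (steel shank, straight wooden handle) from the rack and push it fully home down through the lined-up lug holes, so that its shoulder sits on the top lug. Then let go of the pin and pinch the two plaster halves together firmly across the seam with the gripper; finish while still holding them pressed shut like that, do not let go. Leave the ball-headed stick in the rack and the mug, bowl and mallet where they are.

Things in the scene. Friction and masses are not known exactly. Their poses are not given: they have to be found in the camera images.
- mould: two-part plaster mould standing on a plywood board fixed to the bench. Origin: on the bench top, below the middle of the shut mould, in the seam plane. z up; x runs along the seam, from the lug end (-x) to the hinge end (+x); y is across the seam: the fixed half lies on -y, the swinging half on +y. The board is 12 mm thick and spans x -150 to +130, y -60 to +190.
- fixed_half: the fixed plaster half, a block 110 long (x -55 to +55), 28 thick (y -28 to 0), from z 13 to 93; same frame as the mould (origin on the bench, in the seam plane). Two steel lugs, 8 thick (z 42 to 50 and 64 to 72) and 34 wide (y -17 to +17), stick out of its end to x -126; both have an upright round hole, 14.5 in diameter, at x -95, y 0. Holes have a small chamfer.
- swing_half: the swinging plaster half, a block 110 x 28 x 80 mm. Its frame coincides with the mould's frame when shut and turns with it: block x -55 to +55, y 0 to +28, z 13 to 93 mm; outer face at y +28. Its single steel lug (8 thick, z 53 to 61, 34 wide, to x -126, same 14.5 mm hole at x -95, y 0) goes between the two fixed lugs when shut. The shut mould is 56 mm thick across both halves.
- hinge_leaf (a joint): upright hinge of the swinging half: 0 rad = shut (a solid stop; the faces meet and the three holes line up), grows as it opens towards the mould's +y, up to 1.25 rad. Seen from above it shuts anticlockwise. It has some friction (about 0.12 N m) and stays where it is left; a push of about 2 N moves it.
- hinge (a point): point on the upright hinge axis, at mould x +60, y 0, 53 mm above the bench
- hole (a point): centre of the top mouth of the pin hole in the uppermost lug, 72 mm above the bench (mould x -95, y 0). Axes like the mould's.
- pin: locking pin, loose, upright in one of the two holes of the rack. Origin on its axis at the shoulder, the underside of the handle; z up along the handle. Wooden handle straight, 24 in diameter (26 in the lowest 6 mm), from 0 to +40 mm; steel shank 12 in diameter from 0 to -52 mm, its last 12 mm tapering to 6. Weighs 60 to 110 g. In the rack the shoulder rests on the rack top.
- rack: fixed wooden block 70 (x) x 140 (y) x 60 mm high, origin under its centre on the bench, with two upright 14.5 mm holes at y -42 and +42 mm (x 0)
- ball_stick: bystander: wooden modelling stick with a 30 mm ball head, in the other hole of the rack; origin on its axis at rack-top height, ball centre 30 mm above
- mug: bystander: terracotta mug, 80 across, 95 mm tall; origin under its centre
- bowl: bystander: white bowl, 130 across, 50 mm tall; origin under its centre
- mallet: bystander: wooden mallet lying on the bench, head 70 in diameter and 110 long across y, handle to its -x, total length about 235; origin on the bench under the head's centre
Things that resemble listed ones, but are neither listed nor needed, are in the scene too. Leave any black or turquoise look-alike of the pin alone.

How it is judged:
By the outcome, as a careful person would: the job done as asked, in the order asked, and still so for the second after the job is handed in, while the arm keeps its last pose, push and grip.
It also fails if it takes over 66 s, if anything falls off the work surface, if the arm or the gripper's body presses on something with over 40 N, if the wrist force passes 120 N, or if a joint passes its speed limit or range.

## Working session

There is one attempt and no reset: what is moved stays moved. The work goes in short steps, Python scripts to look and compute and a tool call to move; the robot and the scene stay as the last step left them, time stands still between calls to the robot, and variables do not carry over. Pictures are saved under pics/ and viewed, at most 10 in all, crops included, and the job is handed in when it is done.

Besides the shell and the picture viewer there is one more tool, called as name(argument=value, ...), one argument or row to a line, values as JSON. play_rows: Moves the arm, as the interface text tells. Its arguments: {"type":"object","properties":{"translation":{"type":"array","items":{"type":"array","items":{"type":"number","minimum":-1,"maximum":1}}},"twist":{"type":"array","items":{"type":"array","items":{"type":"number","minimum":-1,"maximum":1}}},"gripper":{"type":"array","items":{"type":"number"}}},"required":["translation","twist","gripper"]}

```bash
mkdir -p pics; python3 - <<'E'
from bench import robot
import cv2
for c in ("top","side"):
    im=robot.snapshot(c); cv2.imwrite(f"pics/{c}0.png",cv2.cvtColor(im,cv2.COLOR_RGB2BGR))
    for n in ("mould","fixed_half","swing_half","rack","pin","ball_stick","mug","bowl","mallet"):
        print(c,n,[(round(d["score"],2),[round(float(v),3) for v in d["centre"]]) for d in robot.spot_point(n,c)][:4])
    for n in ("hinge","hole"):
        print(c,n,[(round(d["score"],2),[round(float(v),3) for v in d["centre"]]) for d in robot.spot_point(n,c)][:3])
    for n in ("swing_half","fixed_half","pin"):
        print(c,"rec",n,[(round(d["score"],2),[round(float(v),3) for v in d["centre"]]) for d in robot.recognise(n,c)][:4])
o=robot.get_obs();print(o)
a=cv2.imread("pics/top0.png");b=cv2.imread("pics/side0.png")
E
```

```text
top mould [(0.74, [0.609, 0.035, 0.001])]
top fixed_half [(0.61, [0.61, 0.035, 0.003])]
top swing_half []
top rack [(0.82, [0.494, -0.247, -0.001]), (0.17, [0.507, -0.287, 0.058])]
top pin [(0.59, [0.596, -0.203, 0.053]), (0.53, [0.491, -0.207, 0.061]), (0.38, [0.446, -0.128, 0.052])]
top ball_stick [(0.5, [0.508, -0.286, 0.059])]
top mug [(0.59, [0.684, -0.269, -0.002])]
top bowl [(0.89, [0.325, 0.45, 0.002])]
top mallet [(0.88, [0.537, 0.482, 0.002])]
top hinge [(0.97, [0.661, 0.012, 0.051]), (0.33, [0.535, 0.48, 0.003])]
top hole [(0.71, [0.516, 0.057, 0.074])]
top rec swing_half [(0.8, [0.64, 0.091, 0.078])]
top rec fixed_half [(0.6, [0.573, 0.033, 0.097])]
top rec pin [(0.63, [0.448, -0.128, 0.093]), (0.53, [0.593, -0.197, 0.093]), (0.52, [0.49, -0.203, 0.098])]
side mould [(0.57, [0.602, 0.031, 0.003])]
side fixed_half [(0.89, [0.605, 0.027, -0.001])]
side swing_half []
side rack [(0.88, [0.502, -0.247, -0.001])]
side pin [(0.79, [0.446, -0.137, 0.05]), (0.76, [0.49, -0.203, 0.055]), (0.73, [0.499, -0.246, -0.002]), (0.59, [0.59, -0.199, 0.052])]
side ball_stick [(0.77, [0.507,
[... 558 characters left out ...]
0.072])]
{'time': 1.5, 'joint_positions': array([ 1.21289396e+00,  8.72213414e-02,  1.37071606e+00,  3.43792990e-05,
        1.68359792e+00, -1.03116666e-01]), 'qvel': array([-0.00081158,  0.00062553, -0.00143054,  0.00020281,  0.0004929 ,
        0.00089055]), 'joint_torque': array([-1.44063279e-04, -3.40032828e+01, -3.02592945e+01,  7.17941439e-02,
        2.37189454e-02,  5.11306197e-06]), 'tool_pos': array([0.13863035, 0.53224536, 0.40468605]), 'ee_rot': array([ 3.14153210e+00, -2.80770766e-05,  2.88681082e+00]), 'wrist_force': array([ 0.91333186, -0.19918759, -0.19703183]), 'wrist_torque': array([-0.01189525,  0.00518719, -0.04070097]), 'finger_force': 0.0, 'width': 0.09404844112730966}
```

View pics/top0.png

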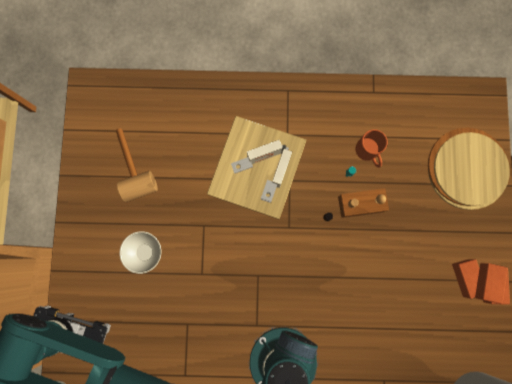

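View pics/side0.png

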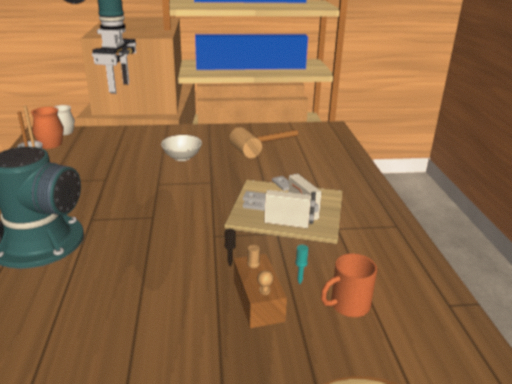

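Top view: the mould sits at about (255,170), with its hinge at (283,148) and the swing half opening to the left. The rack is at (365,203). The upright pin-like things are:
- wooden handle in the rack, (354,203)
- ball-headed stick in the rack, (383,199)
- black look-alike, (328,217)
- turquoise look-alike, (352,171)

The straight wooden handle in the rack at (354,203) fits the pin. I'll confirm it in a crop before grasping. Next I move over the mould.

play_rows(
  translation=[
    [-0.86,-0.44,0],
    [-0.86,-0.44,0],
    [-0.86,-0.44,0],
    [-0.86,-0.44,0],
    [-0.86,-0.44,0],
    [-0.86,-0.44,0],
    [-0.86,-0.44,0],
    [-0.86,-0.44,0],
  ],
  twist=[
    [0,0,0],
    [0,0,0],
    [0,0,0],
    [0,0,0],
    [0,0,0],
    [0,0,0],
    [0,0,0],
    [0,0,0],
  ],
  gripper=[1,1,1,1,1,1,1,1],
)

```text
time: 2.3
tool_pos: [0.3704, 0.3254, 0.4049]
ee_rot: [3.141, 0.0, 2.887]
wrist_force: [-0.4, 0.4, -0.6]
width: 0.0941
finger_force: 0.0
```

play_rows(
  translation=[
    [-0.86,-0.44,0],
    [-0.86,-0.44,0],
    [-0.86,-0.44,0],
    [-0.86,-0.44,0],
    [-0.86,-0.44,0],
    [-0.86,-0.44,0],
    [-0.86,-0.44,0],
    [-0.86,-0.44,0],
  ],
  twist=[
    [0,0,0],
    [0,0,0],
    [0,0,0],
    [0,0,0],
    [0,0,0],
    [0,0,0],
    [0,0,0],
    [0,0,0.5],
  ],
  gripper=[-1,-1,-1,-1,-1,-1,-1,-1],
)

```text
time: 3.1
tool_pos: [0.6013, 0.1198, 0.4047]
ee_rot: [3.141, 0.0, 2.835]
wrist_force: [0.5, 0.7, -0.6]
width: 0.0333
finger_force: 0.0
```

```bash
cat > h.py <<'E'
from bench import robot
import cv2, numpy as np
from scipy.spatial.transform import Rotation as Ro
np.set_printoptions(precision=4,suppress=True)
def snap(c,name,crop=None,k=1):
    im=cv2.cvtColor(robot.snapshot(c),cv2.COLOR_RGB2BGR)
    if crop: x0,x1,y0,y1=crop; im=im[y0:y1,x0:x1]
    if k!=1: im=cv2.resize(im,None,fx=k,fy=k,interpolation=cv2.INTER_CUBIC)
    cv2.imwrite(f"pics/{name}.png",im)
def px(c,u,v,z):
    m=robot.camera_model(c);K=np.array(m["camera_matrix"]);R=Ro.from_rotvec(np.ravel(m["rvec"])).as_matrix();t=np.ravel(m["tvec"])
    C=-R.T@t; d=R.T@np.linalg.inv(K)@[u,v,1]; return C+d*(z-C[2])/d[2]
def proj(c,P):
    m=robot.camera_model(c)
    return cv2.projectPoints(np.array(P,float).reshape(-1,3),np.ravel(m["rvec"]),np.ravel(m["tvec"]),np.array(m["camera_matrix"]),None)[0].reshape(-1,2)
def go(p,yaw=None):
    "tool-frame units to reach TCP p (down), and yaw turn units"
    o=robot.get_obs();R=Ro.from_euler("xyz",o["ee_rot"]).as_matrix()
    print("units",R.T@(np.array(p)-o["tool_pos"])/0.04)
    if yaw is not None:
        Rg=Ro.from_euler("xyz",[np.pi,0,yaw]).as_matrix()
        print("twist",Ro.from_matrix(R.T@Rg).as_rotvec()/0.1)
def net(c,n,f="spot_point"):
    print(c,f,n,[(round(d["score"],2),np.round(d["centre"],4).tolist()) for d in getattr(robot,f)(n,c)][:3])
E
python3 - <<'E'
from h import *
o=robot.get_obs();print(o["time"],o["tool_pos"],o["ee_rot"],o["joint_positions"])
snap("wrist","w1",None,1.5)
for n in("hinge","hole","mould","fixed_half"):net("wrist",n)
m=robot.camera_model("wrist");print(Ro.from_rotvec(np.ravel(m["rvec"])).as_matrix(),m["tvec"])
E
```

```text
3.1 [0.6013 0.1198 0.4047] [3.1413 0.0001 2.8354] [ 0.1041  0.2286  1.2096  0.0002  1.7031 -1.1605]
wrist spot_point hinge [(0.68, [0.6616, 0.0175, 0.0559])]
wrist spot_point hole [(0.93, [0.5117, 0.0591, 0.0727])]
wrist spot_point mould []
wrist spot_point fixed_half [(0.81, [0.6019, 0.0343, -0.0034])]
[[ 0.3003  0.9539  0.001 ]
 [ 0.9178 -0.2892  0.272 ]
 [ 0.2598 -0.0808 -0.9623]] [-0.2966 -0.5435  0.2454]
```

View pics/w1.png

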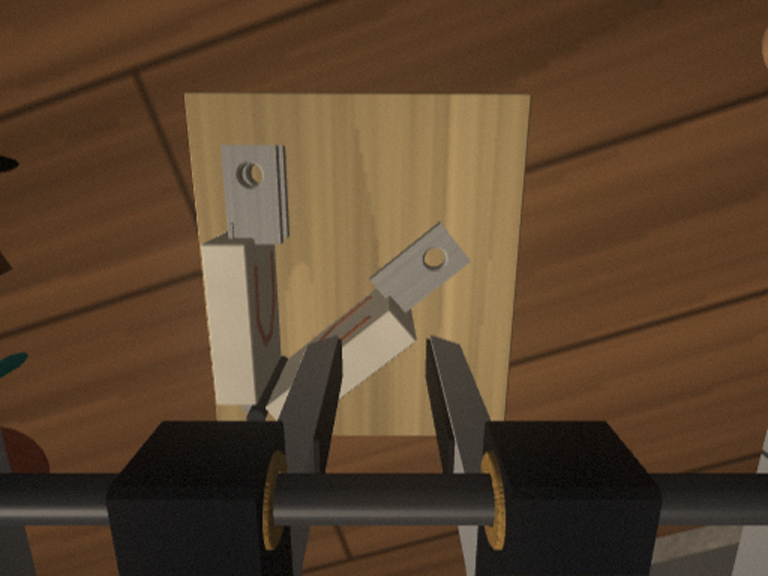

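Wrist view (768 px scale): the board corners are at (186,94) and (530,95). The fixed lug hole is at (250,174), the swing lug hole at (434,258) and the hinge near (258,412). I'll compute the mould pose and the opening angle from these.

```bash
python3 - <<'E'
from h import *
q=lambda u,v,z:px("wrist",u/1.5,v/1.5,z)
tl=q(186,94,.012);tr=q(530,95,.012);br=q(503,436,.012)
print("board",tl,tr,br,np.linalg.norm(tl-tr),np.linalg.norm(tr-br))
y=(tr-tl)[:2]; print("yaw from edge",np.arctan2(y[1],y[0])-np.pi/2)
h=q(250,174,.072);s=q(434,258,.061);print("hole",h,"swing hole",s)
m=-0.305
for m in(-0.305,):
    ex=np.array([np.cos(m),np.sin(m)]);ey=np.array([-np.sin(m),np.cos(m)])
    O=h[:2]+.095*ex; print("O from hole",O,"from corner",tl[:2]+.15*ex+.06*ey, tr[:2]+.15*ex-.19*ey)
    H=h[:2]+.155*ex; d=s[:2]-H; print("hinge",H,"r",np.linalg.norm(d),"theta",np.arctan2(d@ey,-d@ex))
E
```

```text
board [0.4449 0.023  0.012 ] [0.5194 0.2574 0.012 ] [0.7838 0.1734 0.012 ] 0.24595064955104623 0.2774096482107703
yaw from edge -0.30759669508268384
hole [0.5128 0.062  0.072 ] swing hole [0.6017 0.1575 0.061 ]
O from hole [0.6034 0.0335] from corner [0.606  0.0352] [0.6054 0.0311]
hinge [0.6606 0.0154] r 0.153839995603265 theta 0.87251830968548
```

play_rows(
  translation=[
    [-0.59,0.28,0],
    [-0.59,0.28,0],
    [-0.59,0.28,0],
    [0,0,0.77],
    [0,0,0.77],
    [0,0,0.77],
    [0,0,0.77],
    [0,0,0.77],
  ],
  twist=[
    [0,0,0],
    [0,0,0],
    [0,0,0],
    [0,0,0],
    [0,0,0],
    [0,0,0],
    [0,0,0],
    [0,0,0],
  ],
  gripper=[-1,-1,-1,-1,-1,-1,-1,-1],
)

```text
time: 4.15
tool_pos: [0.6768, 0.1336, 0.2503]
ee_rot: [3.141, 0.0, 2.839]
wrist_force: [0.4, 0.1, -0.4]
width: 0.0
finger_force: 0.0
```

play_rows(
  translation=[
    [0.22,-0.33,0],
    [0.33,-0.15,0],
    [0.33,-0.15,0],
    [0.31,-0.28,0],
    [0.31,-0.28,0],
    [0.15,-0.25,0],
    [0.15,-0.25,0],
    [0.1,-0.15,0],
  ],
  twist=[
    [0,0,0],
    [0,0,0],
    [0,0,0],
    [0,0,0],
    [0,0,0],
    [0,0,0],
    [0,0,0],
    [0,0,0],
  ],
  gripper=[-1,-1,-1,-1,-1,-1,-1,-1],
)

```text
time: 4.95
tool_pos: [0.5827, 0.0844, 0.2513]
ee_rot: [3.141, 0.001, 2.837]
wrist_force: [2.0, 1.2, -0.1]
width: 0.0006
finger_force: 0.6
```

play_rows(
  translation=[
    [0,-0.1,0],
    [0,-0.05,0],
    [0,0,0],
  ],
  twist=[
    [0,0,0],
    [0,0,0],
    [0,0,0],
  ],
  gripper=[-1,-1,-1],
)

```text
time: 5.25
tool_pos: [0.5814, 0.0797, 0.2508]
ee_rot: [3.138, -0.002, 2.837]
wrist_force: [-1.4, 6.4, 3.7]
width: 0.0006
finger_force: 2.4
```

play_rows(
  translation=[
    [0,-0.05,0],
    [0,-0.05,0],
    [0,0,0],
  ],
  twist=[
    [0,0,0],
    [0,0,0],
    [0,0,0],
  ],
  gripper=[-1,-1,-1],
)

```text
time: 5.55
tool_pos: [0.5808, 0.0784, 0.251]
ee_rot: [3.131, -0.001, 2.838]
wrist_force: [2.3, 13.5, -0.3]
width: 0.0007
finger_force: 7.1
```

play_rows(
  translation=[
    [0,0.3,0],
    [0,0.5,-0.15],
    [0,0,-0.75],
    [0,0,-0.75],
    [0,0,-0.75],
    [0,-0.5,-0.75],
    [0,-0.5,-0.75],
    [0,0,0],
  ],
  twist=[
    [0,0,0],
    [0,0,0],
    [0,0,0],
    [0,0,0],
    [0,0,0],
    [0,0,0],
    [0,0,0],
    [0,0,0],
  ],
  gripper=[-1,-1,-1,-1,-1,0.3,0.3,0.3],
)

```text
time: 6.35
tool_pos: [0.5783, 0.0654, 0.4123]
ee_rot: [3.14, 0.01, 2.834]
wrist_force: [0.4, -0.2, 0.3]
width: 0.021
finger_force: 0.0
```

```bash
python3 - <<'E'
from h import *
o=robot.get_obs();print(o["time"],o["tool_pos"],o["ee_rot"])
snap("wrist","w2",(100,400,20,220),2.5)
for n in("hinge","hole"):net("wrist",n)
snap("side","s2",(210,310,220,340),4)
for n in("pin","ball_stick"):net("side",n)
robot.snapshot("top");net("top","pin")
E
python3 -c "
import cv2,numpy as np
a=cv2.imread('pics/w2.png');b=cv2.imread('pics/s2.png');print(a.shape,b.shape)
a=cv2.resize(a,(480,320));b=cv2.resize(b,(300,360))
c=np.zeros((360,780,3),np.uint8);c[:320,:480]=a;c[:,480:]=b;cv2.imwrite('pics/c2.png',c)"
```

```text
6.35 [0.5783 0.0654 0.4123] [3.1404 0.0096 2.8339]
wrist spot_point hinge [(0.86, [0.6607, 0.0148, 0.0536])]
wrist spot_point hole [(0.69, [0.513, 0.057, 0.0734])]
side spot_point pin [(0.55, [0.5912, -0.2018, 0.0495]), (0.54, [0.4894, -0.205, 0.0537]), (0.52, [0.4491, -0.1302, 0.0496])]
side spot_point ball_stick [(0.59, [0.6028, 0.0289, 0.0009]), (0.54, [0.5046, -0.2861, 0.0625])]
top spot_point pin [(0.71, [0.6042, 0.0324, -0.002]), (0.57, [0.4911, -0.2094, 0.0633]), (0.52, [0.4464, -0.13, 0.0526])]
(500, 750, 3) (480, 400, 3)
```

View pics/c2.png

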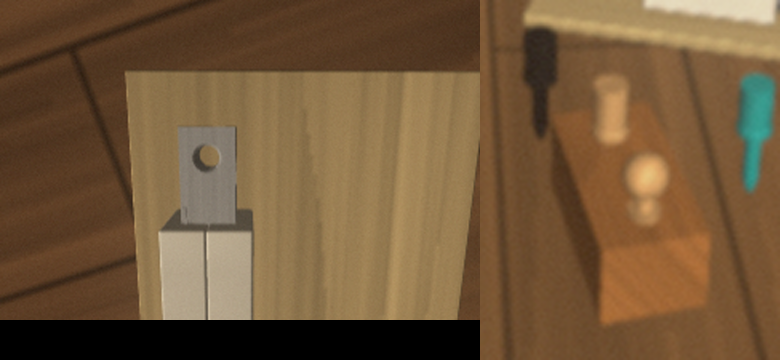

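Left: the mould is shut, with the seam closed at (207,270) and the board showing through the hole at (206,157). Right: the black (540,80) and turquoise (757,130) look-alikes stand outside the rack. The straight wooden handle at (610,108) in the rack is the pin, and the ball-headed stick is at (645,175).

```bash
python3 - <<'E'
from h import *
print(px("wrist",100+206/1.6,20+157/1.6,.072))
go([.547,-.2245,.36],2.835)
E
```

```text
[0.5092 0.0632 0.072 ]
units [-1.4516 -7.2011  1.1229]
twist [-0.0098 -0.0304  0.0253]
```

play_rows(
  translation=[
    [-0.18,-0.9,0],
    [-0.18,-0.9,0],
    [-0.18,-0.9,0],
    [-0.18,-0.9,0],
    [-0.18,-0.9,0.2],
    [-0.18,-0.9,0.3],
    [-0.18,-0.9,0.3],
    [-0.18,-0.9,0.3],
  ],
  twist=[
    [0,0,0],
    [0,0,0],
    [0,0,0],
    [0,0,0],
    [0,0,0],
    [0,0,0],
    [0,0,0],
    [0,0,0],
  ],
  gripper=[0.3,0.3,0.3,0.3,0.3,0.3,0.3,0.3],
)

```text
time: 7.55
tool_pos: [0.5462, -0.2259, 0.3614]
ee_rot: [3.141, -0.001, 2.837]
wrist_force: [0.6, 0.9, -0.7]
width: 0.0608
finger_force: 0.0
```

play_rows(
  translation=[
    [0,0,0],
    [0,0,0],
  ],
  twist=[
    [0,0,0],
    [0,0,0],
  ],
  gripper=[0.3,0.3],
)

```text
time: 7.75
tool_pos: [0.5464, -0.225, 0.3615]
ee_rot: [3.14, -0.002, 2.836]
wrist_force: [0.1, 0.4, 0.2]
width: 0.0609
finger_force: 0.0
```

```bash
python3 - <<'E'
from h import *
o=robot.get_obs();print(o["time"],o["tool_pos"],o["ee_rot"])
snap("wrist","w3",None,1.5)
for n in("pin","ball_stick","rack"):net("wrist",n)
net("wrist","pin","recognise")
print("proj",proj("wrist",[[.490,-.2065,.1]])*1.5)
E
```

```text
7.75 [ 0.5464 -0.225   0.3615] [ 3.1404 -0.0023  2.8355]
wrist spot_point pin [(0.82, [0.45, -0.1264, 0.0504]), (0.81, [0.5934, -0.1953, 0.0545]), (0.62, [0.491, -0.2078, 0.0579])]
wrist spot_point ball_stick [(0.7, [0.5071, -0.2867, 0.0627])]
wrist spot_point rack [(0.98, [0.4979, -0.2457, -0.0013])]
wrist recognise pin [(0.94, [0.4899, -0.2057, 0.0983]), (0.71, [0.4947, -0.2412, 0.0573]), (0.63, [0.4473, -0.1322, 0.0913])]
proj [[380.4692 192.3369]]
```

View pics/w3.png

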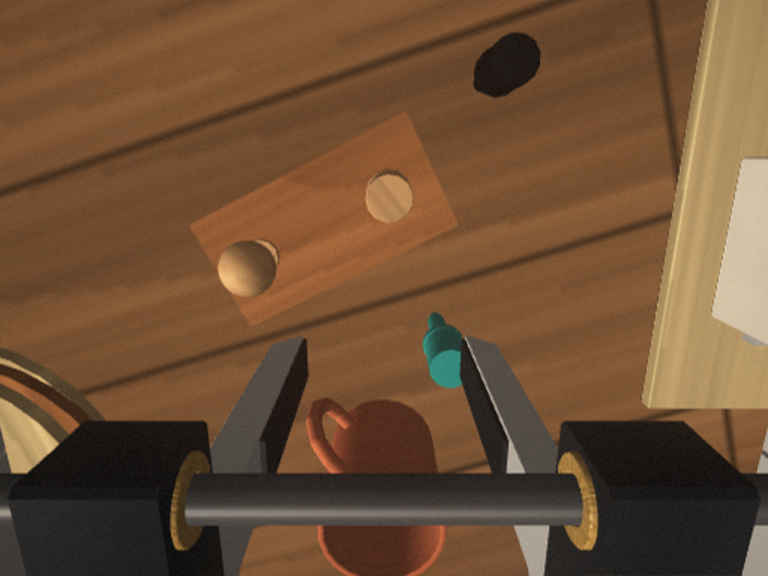

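Wrist view: the pin's handle top is at (389,197), the ball at (247,268), the black look-alike at (507,65) and the turquoise one at (443,350).

```bash
python3 - <<'E'
from h import *
p=px("wrist",389/1.5,197/1.5,.1);print(p)
go([p[0],p[1],.28],2.8355); go([p[0],p[1],.262])
E
```

```text
[ 0.4934 -0.2032  0.1   ]
units [1.4286 0.0858 2.0844]
twist [0.001  0.0132 0.0336]
units [1.4292 0.0857 2.5344]
```

play_rows(
  translation=[
    [0.72,0.03,0],
    [0.72,0.03,0],
    [0,0,0.6],
    [0,0,0.6],
    [0,0,0.6],
    [0,0,0.4],
    [0,0,0.21],
    [0,0,0],
  ],
  twist=[
    [0,0,0],
    [0,0,0],
    [0,0,0],
    [0,0,0],
    [0,0,0],
    [0,0,0],
    [0,0,0],
    [0,0,0],
  ],
  gripper=[0.3,0.3,0.3,0.3,0.3,0.3,0.3,0.3],
)

```text
time: 8.8
tool_pos: [0.4921, -0.2044, 0.2654]
ee_rot: [3.141, -0.002, 2.838]
wrist_force: [0.1, 0.8, -0.0]
width: 0.0613
finger_force: 0.0
```

play_rows(
  translation=[
    [0,0,0],
    [0,0,0],
    [0,0,0],
    [0,0,0],
    [0,0,0],
  ],
  twist=[
    [0,0,0],
    [0,0,0],
    [0,0,0],
    [0,0,0],
    [0,0,0],
  ],
  gripper=[-1,-1,-1,-1,-1],
)

```text
time: 9.3
tool_pos: [0.4923, -0.2052, 0.2666]
ee_rot: [3.142, 0.001, 2.837]
wrist_force: [-0.0, 0.5, -0.2]
width: 0.0248
finger_force: 0.6
```

play_rows(
  translation=[
    [0,0,0],
    [0,0,0],
    [0,0,0],
    [0,0,-0.3],
    [0,0,-0.6],
    [0,0,-0.8],
    [0,0,-0.8],
    [0,0,0],
  ],
  twist=[
    [0,0,0],
    [0,0,0],
    [0,0,0],
    [0,0,0],
    [0,0,0],
    [0,0,0],
    [0,0,0],
    [0,0,0],
  ],
  gripper=[-1,-1,-1,-1,-1,-1,-1,-1],
)

```text
time: 10.1
tool_pos: [0.4929, -0.2057, 0.3723]
ee_rot: [-3.139, 0.01, 2.837]
wrist_force: [-0.2, -1.3, -0.5]
width: 0.023
finger_force: 37.7
```

```bash
python3 - <<'E'
from h import *
o=robot.get_obs();print(o["time"],o["tool_pos"],o["ee_rot"],o["width"],o["finger_force"],o["wrist_force"])
go([.513-.02*.953,.060+.02*.302,.36],2.8346)
E
```

```text
10.1 [ 0.4929 -0.2057  0.3723] [-3.1393  0.0102  2.8367] 0.023034505426492515 37.72144004702568 [-0.1817 -1.3101 -0.4761]
units [2.016 6.488 0.272]
twist [-0.023   0.1023  0.0213]
```

play_rows(
  translation=[
    [0.07,0.5,0],
    [0.07,0.9,0],
    [0.07,0.95,0],
    [0.07,0.95,0],
    [0.07,0.95,0],
    [0.07,0.95,0],
    [0.07,0.8,0],
    [0.07,0.49,0],
  ],
  twist=[
    [0,0,0],
    [0,0,0],
    [0,0,0],
    [0,0,0],
    [0,0,0],
    [0,0,0],
    [0,0,0],
    [0,0,0],
  ],
  gripper=[-1,-1,-1,-1,-1,-1,-1,-1],
)

```text
time: 10.9
tool_pos: [0.5487, 0.0514, 0.3647]
ee_rot: [-3.141, -0.003, 2.839]
wrist_force: [0.3, -0.7, -1.6]
width: 0.023
finger_force: 37.7
```

play_rows(
  translation=[
    [0,0,0],
    [0,0,0],
    [0,0,0],
  ],
  twist=[
    [0,0,0],
    [0,0,0],
    [0,0,0],
  ],
  gripper=[-1,-1,-1],
)

```text
time: 11.2
tool_pos: [0.5486, 0.0482, 0.3656]
ee_rot: [-3.141, -0.001, 2.836]
wrist_force: [-0.4, 0.3, -0.9]
width: 0.0228
finger_force: 37.7
```

```bash
python3 - <<'E'
from h import *
o=robot.get_obs();print(o["time"],o["tool_pos"],o["ee_rot"],o["width"],o["finger_force"])
snap("wrist","w4",(156,356,90,290),3)
net("wrist","hole");net("wrist","pin")
x,y,z=o["tool_pos"]
print("tip/shoulder proj",(proj("wrist",[[x,y,z-.258],[x,y,z-.206]])-[156,90])*3)
E
```

```text
11.2 [0.5486 0.0482 0.3656] [-3.1407 -0.0011  2.8357] 0.02278099405710947 37.72033117711544
wrist spot_point hole [(0.67, [0.5086, 0.0611, 0.0722])]
wrist spot_point pin [(0.95, [0.5936, -0.1994, 0.0538]), (0.84, [0.5444, 0.0481, 0.1596]), (0.83, [0.4474, -0.1273, 0.0526])]
tip/shoulder proj [[296.91   350.6015]
 [296.5817 430.4203]]
```

View pics/w4.png

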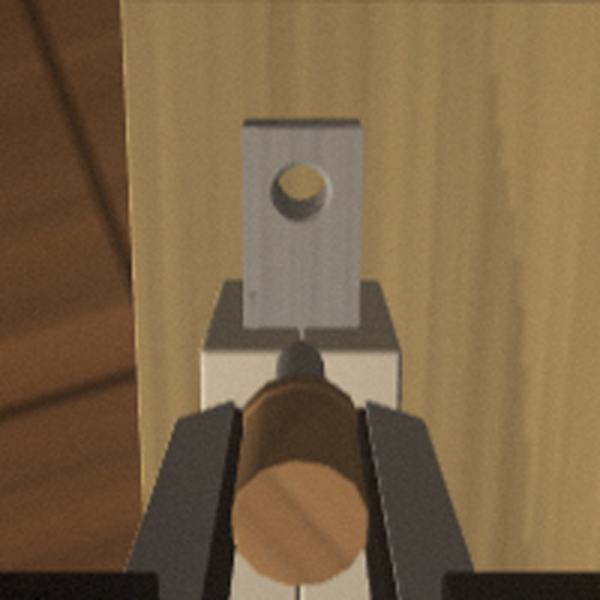

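The crop shows the hole at (301,191), the shank tip at about (299,345) and the handle top at (300,521). The seam is closed.

```bash
python3 - <<'E'
from h import *
x,y,z=robot.get_obs()["tool_pos"]
print("handle top pred",(proj("wrist",[[x,y,z-.166]])-[156,90])*3)
h=px("wrist",156+301/3,90+191/3,.072);print("hole",h)
a=px("wrist",156+301/3,90+521/3,z-.166);print("handle axis seen",a)
e=np.array([[-.953,.302],[.302,.953]])
for c in(a[:2],(x,y),):print("tool-units to hole",e@(h[:2]-c)/.04)
# left/right lug edges mid, block edge
E
```

```text
handle top pred [[295.59   527.5536]]
hole [0.5149 0.0601 0.072 ]
handle axis seen [0.5478 0.0493 0.2002]
tool-units to hole [0.8654 0.0082]
tool-units to hole [0.8956 0.0307]
```

play_rows(
  translation=[
    [0.45,0.01,0],
    [0.43,0.01,0],
    [0,0,0.4],
    [0,0,0.3],
    [0,0,0.2],
    [0,0,0.1],
    [0,0,0.1],
    [0,0,0],
  ],
  twist=[
    [0,0,0],
    [0,0,0],
    [0,0,0],
    [0,0,0],
    [0,0,0],
    [0,0,0],
    [0,0,0],
    [0,0,0],
  ],
  gripper=[-1,-1,-1,-1,-1,-1,-1,-1],
)

```text
time: 12.15
tool_pos: [0.5155, 0.0604, 0.3217]
ee_rot: [-3.141, -0.001, 2.837]
wrist_force: [0.2, -0.1, -0.8]
width: 0.0227
finger_force: 37.7
```

```bash
python3 - <<'E'
from h import *
o=robot.get_obs();print(o["time"],o["tool_pos"],o["ee_rot"],o["width"],o["wrist_force"],o["wrist_torque"])
snap("wrist","w5",(176,336,150,310),3.5)
E
```

```text
12.15 [0.5155 0.0604 0.3217] [-3.1414 -0.0008  2.8365] 0.022662785856365046 [ 0.1912 -0.1489 -0.792 ] [-0.0147  0.0809  0.0132]
```

View pics/w5.png

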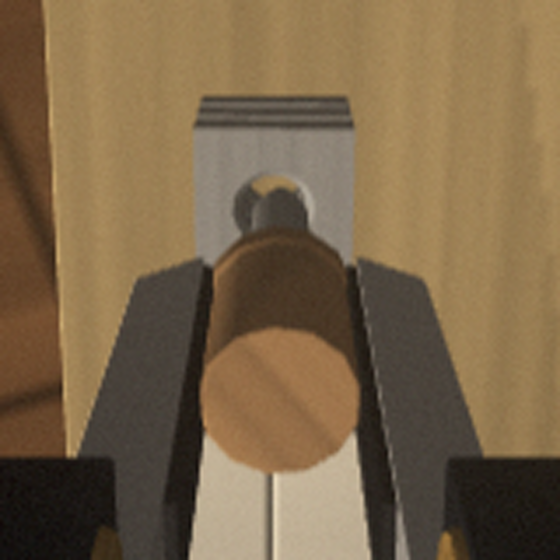

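The pin tip is inside the hole mouth: hole centre at about x 273, pin at about 279, so roughly 1.3 mm too far towards +y. I'll correct by that much and go down gently.

play_rows(
  translation=[
    [0,-0.03,0],
    [0,0,0.12],
    [0,0,0.12],
    [0,0,0.12],
    [0,0,0.12],
    [0,0,0],
  ],
  twist=[
    [0,0,0],
    [0,0,0],
    [0,0,0],
    [0,0,0],
    [0,0,0],
    [0,0,0],
  ],
  gripper=[-1,-1,-1,-1,-1,-1],
)

```text
time: 12.8
tool_pos: [0.5147, 0.0594, 0.3018]
ee_rot: [-3.141, -0.002, 2.837]
wrist_force: [-0.3, -0.0, -0.9]
width: 0.0229
finger_force: 37.7
```

play_rows(
  translation=[
    [0,0,0.12],
    [0,0,0.12],
    [0,0,0.12],
    [0,0,0.12],
    [0,0,0],
  ],
  twist=[
    [0,0,0],
    [0,0,0],
    [0,0,0],
    [0,0,0],
    [0,0,0],
  ],
  gripper=[-1,-1,-1,-1,-1],
)

```text
time: 13.3
tool_pos: [0.5148, 0.0594, 0.2828]
ee_rot: [-3.141, -0.002, 2.837]
wrist_force: [-0.1, 0.3, -1.1]
width: 0.023
finger_force: 37.7
```

play_rows(
  translation=[
    [0,0,0.06],
    [0,0,0.06],
    [0,0,0.05],
    [0,0,0],
  ],
  twist=[
    [0,0,0],
    [0,0,0],
    [0,0,0],
    [0,0,0],
  ],
  gripper=[-1,-1,-1,-1],
)

```text
time: 13.7
tool_pos: [0.5151, 0.0594, 0.2787]
ee_rot: [3.141, 0.001, 2.837]
wrist_force: [-3.1, -0.6, 4.5]
width: 0.0226
finger_force: 37.9
```

play_rows(
  translation=[
    [0,0,0.06],
    [0,0,0.06],
    [0,0,0],
  ],
  twist=[
    [0,0,0],
    [0,0,0],
    [0,0,0],
  ],
  gripper=[-1,-1,-1],
)

```text
time: 14.0
tool_pos: [0.5149, 0.0594, 0.2786]
ee_rot: [3.141, 0.003, 2.837]
wrist_force: [-10.8, 0.2, 23.4]
width: 0.023
finger_force: 38.3
```

play_rows(
  translation=[
    [0,0,-0.08],
    [0,0,0],
    [0,0,0],
    [0,0,0],
    [0,0,-0.4],
    [0,0,-0.8],
    [0,0,-0.8],
    [0,0,0],
  ],
  twist=[
    [0,0,0],
    [0,0,0],
    [0,0,0],
    [0,0,0],
    [0,0,0],
    [0,0,0],
    [0,0,0],
    [0,0,0],
  ],
  gripper=[-1,0.3,0.3,0.3,0.5,1,1,1],
)

```text
time: 14.8
tool_pos: [0.5161, 0.0593, 0.3602]
ee_rot: [3.139, 0.009, 2.837]
wrist_force: [0.4, 0.4, -0.5]
width: 0.0754
finger_force: 0.0
```

play_rows(
  translation=[
    [-0.6,0,0],
    [-0.6,0,0],
    [0,0,0],
    [0,0,0],
  ],
  twist=[
    [0,0,0],
    [0,0,0],
    [0,0,0],
    [0,0,0],
  ],
  gripper=[1,1,1,1],
)

```text
time: 15.2
tool_pos: [0.5607, 0.0449, 0.3536]
ee_rot: [-3.141, -0.004, 2.836]
wrist_force: [-0.5, -0.6, -0.1]
width: 0.0937
finger_force: 0.0
```

```bash
python3 - <<'E'
from h import *
o=robot.get_obs();print(o["time"],o["tool_pos"],o["ee_rot"],o["width"],o["wrist_force"])
snap("wrist","w6",(156,356,90,290),1.9); snap("side","s6",(220,350,165,245),3)
net("wrist","pin");net("side","pin");net("wrist","hole")
a=cv2.imread('pics/w6.png');b=cv2.imread('pics/s6.png')
c=np.zeros((380,780,3),np.uint8);c[:,:380]=a[:380,:380];c[:240,385:775]=b;cv2.imwrite('pics/c6.png',c)
E
```

```text
15.2 [0.5607 0.0449 0.3536] [-3.1408 -0.0036  2.8365] 0.09371591979331818 [-0.5378 -0.6081 -0.0817]
wrist spot_point pin [(0.92, [0.4491, -0.1293, 0.0536]), (0.87, [0.5157, 0.0561, 0.0703])]
side spot_point pin [(0.78, [0.4449, -0.1321, 0.0525]), (0.61, [0.5137, 0.0601, 0.0665]), (0.58, [0.5955, -0.199, 0.0517])]
wrist spot_point hole []
```

View pics/c6.png

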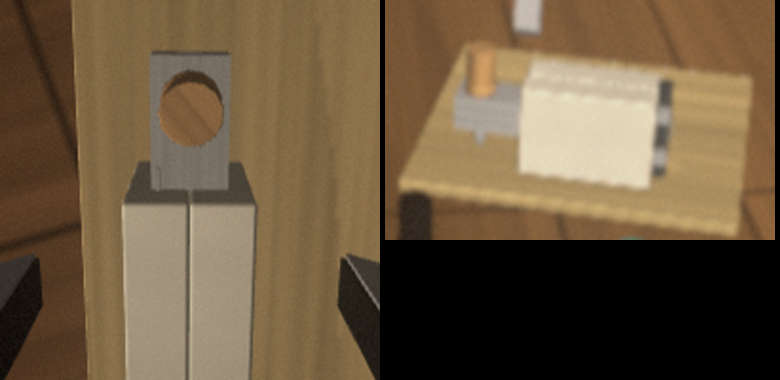

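The wrist crop shows the pin's handle standing on the lug at (190,108) and the seam closed. The side crop shows the shoulder on the top lug at (482,92) and the tip sticking out below the lowest lug at (480,137). Next is the pinch.

play_rows(
  translation=[
    [-0.4,0,0],
    [-0.4,0,0],
    [0,0,0.6],
    [0,0,0.6],
    [0,0,0.6],
    [0,0,0.6],
    [0,0,0.43],
    [0,0,0],
  ],
  twist=[
    [0,0,0],
    [0,0,0],
    [0,0,0],
    [0,0,0],
    [0,0,0],
    [0,0,0],
    [0,0,0],
    [0,0,0],
  ],
  gripper=[1,1,1,1,1,1,1,1],
)

```text
time: 16.25
tool_pos: [0.5899, 0.0356, 0.2391]
ee_rot: [-3.14, -0.006, 2.837]
wrist_force: [0.0, -0.6, -0.5]
width: 0.094
finger_force: 0.0
```

play_rows(
  translation=[
    [0,0,0],
    [0,0,0],
    [0,0,0],
    [0,0,0],
    [0,0,0],
    [0,0,0],
    [0,0,0],
    [0,0,0],
  ],
  twist=[
    [0,0,0],
    [0,0,0],
    [0,0,0],
    [0,0,0],
    [0,0,0],
    [0,0,0],
    [0,0,0],
    [0,0,0],
  ],
  gripper=[-1,-1,-1,-1,-1,-1,-1,-1],
)

```text
time: 17.05
tool_pos: [0.5914, 0.0347, 0.243]
ee_rot: [-3.141, 0.001, 2.836]
wrist_force: [-1.9, -4.9, 4.3]
width: 0.0554
finger_force: 30.0
```

play_rows(
  translation=[
    [0,0,0],
    [0,0,0],
    [0,0,0],
    [0,0,0],
    [0,0,0],
  ],
  twist=[
    [0,0,0],
    [0,0,0],
    [0,0,0],
    [0,0,0],
    [0,0,0],
  ],
  gripper=[-1,-1,-1,-1,-1],
)

```text
time: 17.55
tool_pos: [0.5914, 0.0348, 0.243]
ee_rot: [-3.14, 0.001, 2.836]
wrist_force: [-3.2, -5.0, 5.1]
width: 0.0559
finger_force: 30.0
```

```bash
python3 - <<'E'
from h import *
snap("side","s7",(190,390,140,340),3)
E
```

```text
(no output)
```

View pics/s7.png

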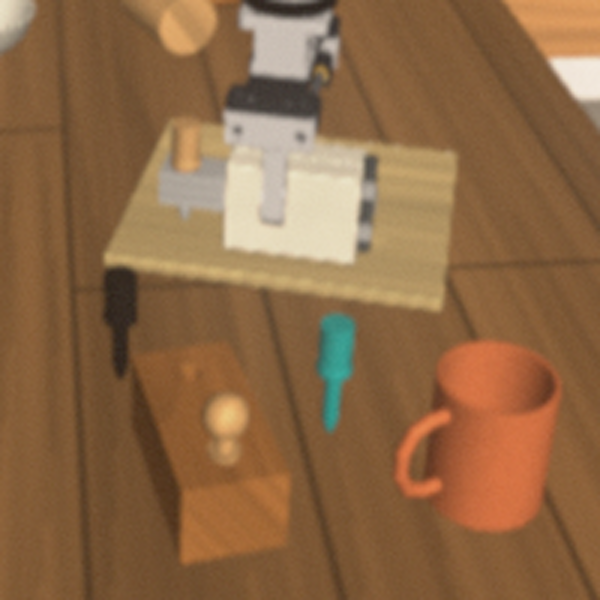

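The finger presses the shut mould at (272,190), the pin is seated at (187,150), and the ball stick, mug and look-alikes are where they were.

```bash
python3 -c "
from bench import robot
print(robot.close_job())"
```

```text
the job is handed in; nothing more can be done
None
```

I shut the mould, pushed the pin fully home with its shoulder on the top lug, and handed the job in at about 17.6 s with the gripper still pinching the halves shut at 30 N; I moved nothing else.

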